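Seat the fuse carrier on the tester and hold its sprung slide out to the pointer

ROBOT

A 6-joint arm with a two-finger parallel gripper is mounted at the origin on the work surface. World frame = base frame: x ahead of the robot, y to its left, z up, the work surface at z = 0. Lengths are in m, angles in rad, forces in N, time in s.
With the tool pointing down it reaches from about 0.35 to 0.775 m from the base axis. Payload 5.5 kg.
Tool frame: the origin (TCP) lies where the fingers leave the gripper's body, on its centre line; the fingertips stand env.tip_reach ahead of it and the grasp point (between the pads) lies 54 mm ahead of it (env.tip_reach is the distance from the TCP to the fingertips, in m); z points along the fingers, y is the line along which they close (so a half turn about z gives the same grasp; the last joint's range is limited). The gripper opens to 85 mm and grips with 20 to 120 N. Pads are 22 mm wide; open, the fingers measure 114 mm over their backs; the gripper's body (76 mm by 85 mm) begins 54 mm behind the grasp point. The pads swing forward as they close: fully open they stand 13 mm farther back than shut.
Start: joints at [1.181, 0.313, 0.046, 1.304, 0, 1.431], TCP at [0.142, 0.557, 0.304] pointing down, gripper open.
Joint ranges: [-2.76, 2.76], [-0.86, 1.69], [-1.03, 1.26], [-2.2, 2.34], [-1.47, 1.5], [-3.14, 3.14]. Speed limits (rad/s): [2.57, 2.57, 3.14, 3.14, 3.14, 3.14].

INTERFACE

Orientations are given as a unit quaternion [w, x, y, z].
In Python, from workcell import status, optics, hand_in, env gives the robot as it stands.
- The arm moves only by the shell command python3 -m handwheel 'ROWS' [FORCE]. ROWS is a JSON object whose one key "deltas" holds a list of rows, each a list of 5 numbers: the opening, from -1 (shut) to 1 (fully open), then the shift along the tool's x, y, z in units of 40 mm (1.0 is 40 mm), then the turn about the tool's z in units of 10 degrees (1.0 is 10 degrees). In form: {"deltas": [[jaw, x, y, z, roll], ...]}. A call has 1 to 20 rows; each row shifts and turns the commanded pose from where the row before left it, along the tool's axes as they then stand; what a row does not reach is not made up. A row lasts 1/8 s, in which the tool goes at most 62.5 mm and 10.7 degrees, less where a joint would pass 70% of its speed; a pose out of reach is approached as far as the arm can. A call is refused whole if a number of a shift passes 1 or a number of a turn 1, either way. A call with a gripper value outside its range is refused whole. The fingers move at their own pace and stop on an object; FORCE is the grip in N (left out, the last holds). Time passes only in rows, so rows that do not move let the fingers close. It gives the time, the measured TCP pose, the force, the opening and the grip force at its end, in the units of the state.
- status.get_state(): the state, without advancing time (a new reading comes with each control period).
- optics.read_camera(name): name is "side" or "top"; returns a dict with "frame" (420x560x3 uint8, red, green, blue), "depth" (420x560 float32, m along the optical axis (not along the pixel's ray), 0 where there is no reading), "vfov" (degrees; the focal length in pixels is half the picture's height over the tangent of half this angle, whatever the lens; pixels are square), "cx", "cy" (the principal point, pixels), "origin" and "attitude" of the camera in the world. Camera axes: x right, y down, z forward; pixel columns grow to the right and rows downward; lengths in m; the calibration is good to about 2 mm. A picture is of the moment at which its call begins.
- hand_in(): hands the job in; it is judged then, once.
The state is a dict: "clock": time; "joint_pos": joint angles; "qvel": joint speeds; "tau": joint torques, N m; "tcp_pos": TCP position; "orientation": TCP orientation; "wrist_force": force on the tool from outside, world axes, zero at the start; "ft_torque": the same for the moment, N m; "finger_gap": finger opening in m; "grip_force": force on a finger pad.
Only numpy, scipy, OpenCV 4.12 (cv2) and the standard library are available. Lean on these libraries where they do the work, as an engineer would, in place of code of your own. Each camera call takes 0.05 s, during which the arm holds its last target. There are 200 camera calls.

TASK

Set the white porcelain fuse carrier on the tester's two upright pegs, lowering it gently until it lies flat and fully home, and let go of it. Then pull the tester's sprung slide, the bar with the upright black post, straight out of its housing until the thin fin on the slide bar is in line with the tip of the small fixed brass pointer, and finish while still holding the slide there with the gripper (it springs back if let go). Leave the other things on the desk where they are.

Things in the scene. Friction and masses are not known exactly. Their poses are not given: they have to be found in the camera images.
- carrier: White porcelain fuse carrier, loose, 0.12-0.22 kg, upright at the start. Flange 84 (own x) x 36 (y) x 14 mm high with two 11 mm through holes at own x = -30, +30 mm; in its middle an upright grip block 36 (x) x 24 (y) mm, from 14 to 58 mm height; grip that across the 24 mm. Origin: centre of the underside, z up. Alike after a half turn.
- jig: Fuse-carrier tester, fixed. Grey base plate 240 (x) x 200 (y) x 20 mm; x points away from the robot. Black seat pad with two pegs on its +y half; on its -y half a grey spring housing (own x 30 to 110, y -80 to -20 mm, top 60 mm above the desk) from which the slide comes out to -x. Origin: centre of the underside. Only the slide's post (top at 95 mm) stands over 60 mm.
- seat (a point): Centre of the seat pad's top, 30 mm above the desk, at own x 0, y +55 mm of the tester; tester's axes. Pad 100 (x) x 44 (y) mm. Steel pegs at x = -30, +30 mm: 8 mm diameter, 24 mm tall, the last 6 mm tapering to 3 mm. A carrier that is home has its origin here and its x axis along this x (either way round), pegs in its holes.
- slide: Sprung slide: flat steel bar 24 x 10 mm with an upright round black post, 20 mm diameter, at z 10 to 65 mm of this frame. Origin: post axis at the bar's underside, 30 mm above the desk, at rest at x -35, y -50 mm of the tester; tester's axes. Slides only to the tester's -x (towards the robot), up to 60 mm; the spring pulls back with 5 N at rest, 10 N at 40 mm.
- slide_post (a point): Point on the post's axis at which to grip, 33 mm above the bar's top, 73 mm above the desk; moves with the slide. At rest it is 65 mm in front of the spring housing's face.
- slide_index (a point): Tip of the thin fin (3 mm thick) on the +y side of the slide bar, at own x +50, y +22 mm of slide, 40 mm above the desk; moves with the slide. To be brought in line with the pointer's tip along the tester's x.
- pointer: Small brass pointer fixed on the tester's base plate beside the bar: block 12 (x) x 14 (y) x 24 mm, top 44 mm above the desk, with a cone whose tip (own x 0, y -18, z 18 mm) points at the bar. Origin: centre of its underside; tester's axes. It stands 22 to 45 mm to -x of the fin's rest place: the length of the pull.
- handset: Bystander: cracked black telephone handset, 230 mm long (own x), 60 mm wide, 64 mm high, lying on the desk. Origin: centre of the underside.
- protector_a: Bystander: brass carbon-block protector, 52 (x) x 28 (y) x 28 mm, brass foot with a black block between two brass cheeks. Origin: centre of the underside.
- protector_b: Bystander: a second brass protector, the same as the first.
- pliers: Bystander: steel pliers with red handles, 185 mm long (own x), 72 mm wide, 16 mm high. Origin: underside at the pivot.
- screwdriver: Bystander: screwdriver about 170 mm long (own x), lying on the desk.
- mug: Bystander: blue mug, 76 mm wide with its handle at own +y, 90 mm high. Origin: centre of the underside.
- tin: Bystander: plain metal tin, 60 mm diameter, 70 mm high. Origin: centre of the underside.
There are look-alikes about, which are no part of the job. Of the things that look like the carrier, take the one that is nearest to the robot's base at the start.

How it is judged:
On the way, in this order (a step that is already met when the one before it is completed fails the run):
1. the carrier lies home on the pegs, let go (horizontal distance between carrier and seat below 0.004 m and z of carrier in the frame of seat between -0.003 and 0.004 m and angle between the x axis of carrier and the x axis of seat, either way round below 0.09 rad and angle between carrier's own z axis and vertical below 0.08 rad and contact force between the fingers and carrier below 0.2 N), for 0.2 s.
2. the gripper holds the slide with its fin in line with the pointer, the carrier still home (horizontal distance between carrier and seat below 0.004 m and z of carrier in the frame of seat between -0.003 and 0.004 m and angle between the x axis of carrier and the x axis of seat, either way round below 0.09 rad and angle between carrier's own z axis and vertical below 0.08 rad and x of slide_index in the frame of pointer between -0.004 and 0.004 m and linear speed of slide below 0.01 m/s and contact force between the fingers and slide above 3 N), for 0.3 s.
At the end, for the whole second after the job is handed in: Carrier flat on the seat, pegs in its holes (within 4 mm of the seat point sideways and in height, turned under 5 degrees), not touched by the fingers; the fin within 4 mm of the pointer tip along the slide, still, the fingers pressing on the slide with over 3 N (all of step 2 and contact force between the fingers and carrier below 0.2 N); the arm keeps its last pose, push and grip.
It fails at once if the carrier is rammed against the tester (over 45 N) (contact force between carrier and jig above 45 N).
It fails at once if a bystander is moved by more than 30 mm (distance of any of handset, protector_a, protector_b, pliers, screwdriver, mug, tin from where it was at the start of the episode above 0.03 m).
It also fails if it takes over 64 s, if anything falls off the work surface, if the arm or the gripper's body presses on something with over 40 N, if the wrist force passes 120 N, or if a joint passes its speed limit or range.

## Working session

There is one attempt and no reset: what is moved stays moved. The work goes in short steps, Python scripts to look and compute and a shell command to move; the robot and the scene stay as the last step left them, time stands still between calls to the robot, and variables do not carry over. Pictures are saved under pics/ and viewed, at most 10 in all, crops included, and the job is handed in when it is done.

```bash
mkdir -p pics; cat > h.py <<'E'
import numpy as np, cv2
from scipy.spatial.transform import Rotation as R
from workcell import status, optics, env
def cam(n):
    c=optics.read_camera(n); c['f']=210/np.tan(np.radians(c['vfov'])/2)
    q=np.array(c['attitude'],float)
    c['R']=q.reshape(3,3) if q.size==9 else R.from_quat(q[[1,2,3,0]]).as_matrix()
    c['o']=np.array(c['origin']); return c
def ray(c,u,v):
    return c['R']@np.array([(u-c['cx'])/c['f'],(v-c['cy'])/c['f'],1])
def onplane(c,u,v,z):
    d=ray(c,u,v); return c['o']+d*(z-c['o'][2])/d[2]
def cloud(c):
    v,u=np.mgrid[:420,:560]; d=c['depth']
    p=np.stack([(u-c['cx'])/c['f']*d,(v-c['cy'])/c['f']*d,d],-1)
    return p@c['R'].T+c['o']
def save(c,name,crop=None,s=1):
    im=cv2.cvtColor(c['frame'],cv2.COLOR_RGB2BGR)
    if crop: im=im[crop[1]:crop[3],crop[0]:crop[2]]
    cv2.imwrite('pics/'+name,cv2.resize(im,None,fx=s,fy=s,interpolation=cv2.INTER_CUBIC))
E
python3 - <<'E'
from h import *
for n in('top','side'):
    c=cam(n); save(c,n+'0.png',s=1.42); print(n,c['o'],c['R'].round(3).tolist(),c['f'],c['cx'],c['cy'])
    np.savez(n+'0.npz',**{k:c[k] for k in('frame','depth','f','cx','cy','o','R')})
print(status.get_state(),env.tip_reach)
E
```

```text
top [0.40193656 0.0053608  1.18780329] [[-0.021, -0.991, 0.132], [-1.0, 0.023, 0.01], [-0.013, -0.132, -0.991]] 399.7778913241367 272.8734476699606 211.23785508911752
side [0.30693287 0.91737762 1.13631648] [[-0.961, -0.212, 0.18], [-0.278, 0.729, -0.625], [0.001, -0.651, -0.759]] 495.46426576555245 278.11004880870325 206.60681541965286
{'clock': 0.1, 'joint_pos': array([ 1.18142983e+00,  3.13932650e-01,  4.50930150e-02,  1.30361037e+00,
       -5.18634886e-06,  1.43117195e+00]), 'qvel': array([-0.00213325, -0.00199584,  0.00228805,  0.00045801,  0.00148279,
        0.00233843]), 'tau': array([ 4.04489037e-03, -4.81725848e+01,  2.99243921e+01,  1.27438360e-02,
       -9.59817135e-05,  2.33035905e-06]), 'tcp_pos': array([0.14200708, 0.55683691, 0.30309394]), 'orientation': array([-2.13650692e-04,  1.24546755e-01,  9.92213396e-01, -7.98761516e-04]), 'wrist_force': array([ 0.33760177,  1.11005342, -1.07512603]), 'ft_torque': array([-0.05870152,  0.02308559,  0.00739216]), 'grip_force': 0.0, 'finger_gap': 0.0853565750453356} 0.0726
```

View pics/top0.png

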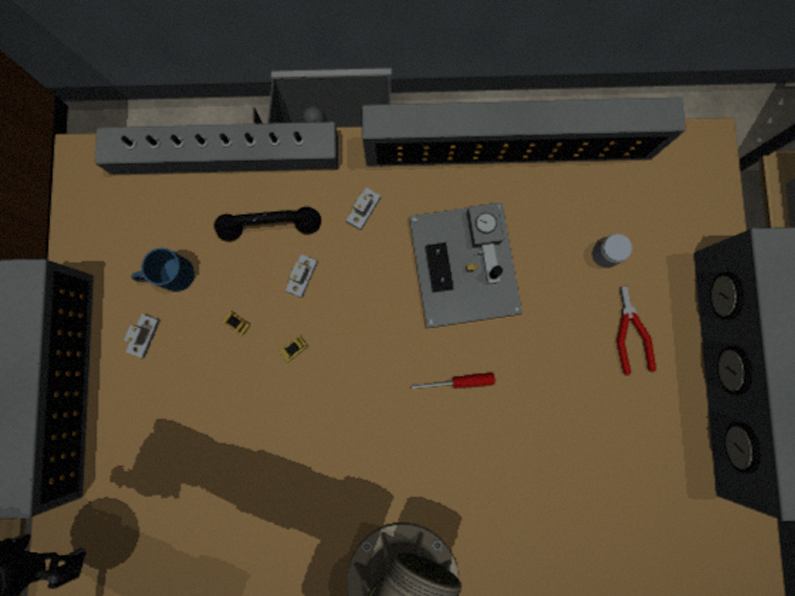

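View pics/side0.png

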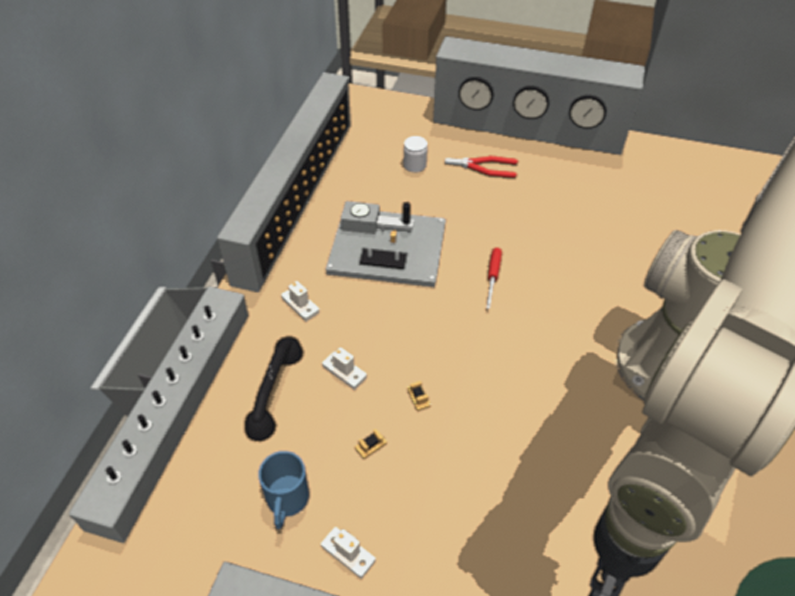

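Three carriers are visible in the top view at scaled pixels (363,208), (301,276) and (141,336). The tester is at (465,265), with the post at (496,272) and the pointer at (471,267).

```bash
python3 - <<'E'
from h import *
for n in('top','side'):
    c=dict(np.load(n+'0.npz')); P=cloud(c); hsv=cv2.cvtColor(c['frame'],cv2.COLOR_RGB2HSV)
    H,S,V=hsv.transpose(2,0,1)
    print(n,'desk z',np.median(P[...,2][(H>8)&(H<20)&(S>90)&(c['depth']>0)]))
    z=P[...,2]; X=P[...,0];Y=P[...,1]
    m=((S<60)&(V>(90 if n=='top' else 150))&(z>-.005)&(z<.08)&(X>.3)&(X<.9)&(Y>-.1)&(Y<.7)).astype(np.uint8)
    k,l,st,ce=cv2.connectedComponentsWithStats(m)
    for i in range(1,k):
        if st[i,4]<60: continue
        p=P[l==i]; 
        t=p[p[:,2]>.045]; fl=p[(p[:,2]>.005)&(p[:,2]<.025)]
        if len(fl)<15: continue
        r=cv2.minAreaRect(fl[:,:2].astype(np.float32)*1000)
        print(ce[i].round(1),st[i,4],'all',p.mean(0).round(3),'flange',[np.round(x,1) for x in r],'r',np.hypot(*p.mean(0)[:2]).round(3),'blocktop',len(t),(np.median(t,0).round(4),[np.round(x,1) for x in cv2.minAreaRect(t[:,:2].astype(np.float32)*1000)]) if len(t)>3 else '')
    # jig plate
    m=(abs(z-.02)<.006)&(X>.45)&(X<.9)&(Y>-.35)&(Y<.05)&(S<60)
    m=cv2.morphologyEx(m.astype(np.uint8),cv2.MORPH_OPEN,np.ones((5,5)))
    k,l,st,ce=cv2.connectedComponentsWithStats(m); i=1+st[1:,4].argmax(); p=P[l==i]
    print('plate',ce[i],st[i,4],[np.round(x,1) for x in cv2.minAreaRect(p[:,:2].astype(np.float32)*1000)])
    m=(z>.075)&(z<.11)&(X>.45)&(X<.75)&(Y>-.3)&(Y<.05)
    p=P[m]; print('post',len(p),np.median(p,0))
E
```

```text
top desk z -0.0010564537294454057
[255.2 145.6] 266 all [0.756 0.066 0.026] flange [array([759.3,  66.8]), array([37.6, 84.4]), np.float64(58.4)] r 0.759 blocktop 83 (array([0.758 , 0.0672, 0.057 ]), [array([758.4,  67.2]), array([23.8, 33.6]), np.float64(58.3)])
[210.9 193.5] 280 all [0.614 0.199 0.026] flange [array([615.1, 199.9]), array([36.4, 83.6]), np.float64(66.4)] r 0.645 blocktop 85 (array([0.6156, 0.1994, 0.0569]), [array([615.7, 199.8]), array([22.4, 35.2]), np.float64(68.0)])
[306.2 218.4] 230 all [ 0.534 -0.081  0.019] flange [array([535.4, -78.8]), array([65.7, 41.5]), np.float64(2.2)] r 0.54 blocktop 0 
[ 97.1 236.4] 268 all [0.494 0.532 0.027] flange [array([494.7, 532.1]), array([39.5, 84.2]), np.float64(67.4)] r 0.726 blocktop 87 (array([0.4956, 0.5319, 0.0564]), [array([495.8, 532.8]), array([22.7, 34.7]), np.float64(67.0)])
plate [326.4417235  191.65034098] 3226 [array([ 630.2, -144.8]), array([239.2, 198.8]), np.float64(7.5)]
post 50 [ 0.60005219 -0.1967282   0.09350258]
side desk z -0.0013241126112646384
[265.1 187.3] 738 all [ 0.633 -0.067  0.019] flange [arra
[... 218 characters left out ...]
[0.7574, 0.0701, 0.056 ]), [array([757.2,  68.6]), array([25.1, 34.6]), np.float64(58.7)])
[242.8 258.6] 350 all [0.612 0.206 0.024] flange [array([615.6, 201.8]), array([38.5, 86.3]), np.float64(69.1)] r 0.645 blocktop 97 (array([0.6147, 0.2038, 0.0561]), [array([614.7, 201.9]), array([23.8, 36.2]), np.float64(62.5)])
[244.8 387.7] 601 all [0.494 0.538 0.024] flange [array([495.5, 534.1]), array([37.5, 86.1]), np.float64(69.4)] r 0.73 blocktop 169 (array([0.4951, 0.5361, 0.0567]), [array([495.3, 534.2]), array([24.7, 36.8]), np.float64(68.8)])
plate [297.42066806 175.09498956] 958 [array([ 562.3, -148.9]), array([101.2, 202.3]), np.float64(7.7)]
post 45 [ 0.60006079 -0.19205665  0.09052098]
```

The nearest carrier is at about (0.615, 0.200), r 0.645, with yaw about -22.5°. The tester is at (0.630, -0.145), yaw 7.5°.

```bash
cat >> h.py <<'E'
def go(x,y,z,yaw):
    """shift in the tool axes after the turn; yaw = world angle of tool y (mod 180), deg"""
    s=status.get_state(); q=s['orientation']; M=R.from_quat(q[[1,2,3,0]]).as_matrix()
    cur=np.degrees(np.arctan2(M[1,1],M[0,1])); d=(yaw-cur+90)%180-90
    M2=R.from_euler('z',d,degrees=True).as_matrix()@M
    e=np.array([x,y,z])-s['tcp_pos']
    print('t',s['clock'],'tcp',s['tcp_pos'].round(4),'yawY',cur.round(2),'F',s['wrist_force'].round(1),'gap',round(s['finger_gap'],4),'grip',s['grip_force'])
    print('turn units',round(-d/10,3),'then shift units',(M2.T@e/.04).round(3))
E
python3 - <<'E'
from h import *
c=dict(np.load('top0.npz')); s=dict(np.load('side0.npz'))
a=cv2.resize(cv2.cvtColor(c['frame'][135:235,280:380],cv2.COLOR_RGB2BGR),(400,400),interpolation=cv2.INTER_CUBIC)
b=cv2.resize(cv2.cvtColor(s['frame'][125:225,220:320],cv2.COLOR_RGB2BGR),(400,400),interpolation=cv2.INTER_CUBIC)
cv2.imwrite('pics/jig.png',cv2.convertScaleAbs(np.hstack([a,b]),alpha=1.4))
go(.615,.2005,.2,67.5)
E
```

```text
t 0.1 tcp [0.142  0.5568 0.3031] yawY 75.69 F [ 0.3  1.1 -1.1] gap 0.0854 grip 0.0
turn units 0.819 then shift units [-14.334  -3.701   2.58 ]
```

View pics/jig.png

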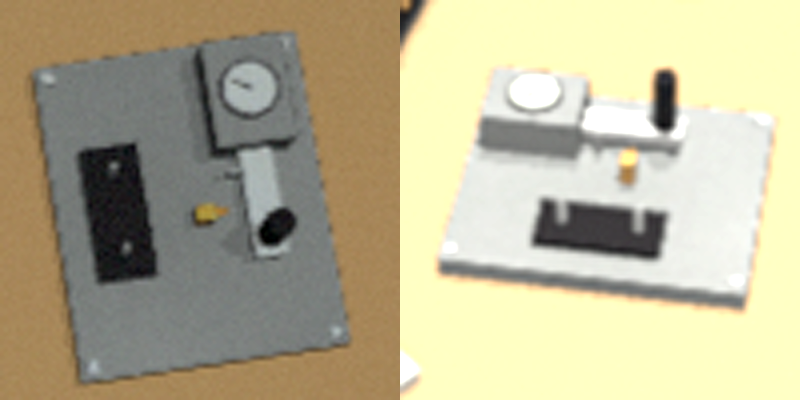

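The crop shows the peg tips at (114,168) and (126,247), the fin at (233,176) and the pointer tip at (226,211), which are 4x crop pixels. Next I move over the carrier.

```bash
python3 -m handwheel '{"deltas":[[0.5,0,0,0,0.82],[0.5,-0.9,-0.23,0.1,0],[0.5,-0.9,-0.23,0.1,0],[0.5,-0.9,-0.23,0.1,0],[0.5,-0.9,-0.23,0.1,0],[0.5,-0.9,-0.23,0.1,0],[0.5,-0.9,-0.23,0.1,0],[0.5,-0.9,-0.23,0.1,0],[0.5,-0.9,-0.23,0.1,0],[0.5,-0.9,-0.23,0.1,0],[0.5,-0.9,-0.23,0.1,0],[0.5,-0.9,-0.23,0.1,0],[0.5,-0.9,-0.23,0.1,0],[0.5,-0.9,-0.23,0.1,0],[0.5,-0.9,-0.23,0.1,0],[0.5,-0.9,-0.23,0.1,0],[0.5,0,0,0,0]]}' 60
python3 - <<'E'
from h import *
go(.615,.2005,.095,67.5)
c=dict(np.load('top0.npz'))
f=lambda u,v,z: onplane(c,280+u/4-.5,135+v/4-.5,z)
a=f(114,168,.052);b=f(126,247,.052); print('pegs',a,b,(a+b)/2,np.linalg.norm(a-b),np.degrees(np.arctan2(*(a-b)[1::-1])))
fi=f(233,176,.04);po=f(224,211,.038); t=np.radians(7.5);print('pull',(fi-po)@[np.cos(t),np.sin(t),0])
E
```

```text
clock: 2.22
tcp_pos: [0.5897, 0.221, 0.2425]
orientation: [-0.0, 0.197, 0.98, -0.0]
wrist_force: [0.1, -0.1, 0.1]
finger_gap: 0.0641
grip_force: 0.0
t 2.225 tcp [0.5897 0.221  0.2425] yawY 67.29 F [ 0.1 -0.1  0.1] gap 0.0641 grip 0.0
turn units -0.021 then shift units [-0.783 -0.228  3.687]
pegs [ 0.65214906 -0.08709698  0.052     ] [ 0.59398323 -0.09382289  0.052     ] [ 0.62306615 -0.09045994  0.052     ] 0.05855340799760199 6.596005265354236
pull 0.024269148959865917
```

```bash
python3 -m handwheel '{"deltas":[[0.5,-0.78,-0.23,0.5,0],[0.5,0,0,0.8,0],[0.5,0,0,0.8,0],[0.5,0,0,0.6,0],[0.5,0,0,0.5,0],[0.5,0,0,0.3,0],[0.5,0,0,0.15,0],[0.5,0,0,0,0]]}' 60
python3 - <<'E'
from h import *
go(.615,.2005,.095,67.5)
c=cam('top');s=cam('side')
a=cv2.resize(cv2.cvtColor(c['frame'][145:245,160:260],cv2.COLOR_RGB2BGR),(400,400),interpolation=cv2.INTER_CUBIC)
b=cv2.resize(cv2.cvtColor(s['frame'][205:305,190:290],cv2.COLOR_RGB2BGR),(400,400),interpolation=cv2.INTER_CUBIC)
cv2.imwrite('pics/grasp.png',np.hstack([a,b]))
E
```

```text
clock: 3.22
tcp_pos: [0.6134, 0.2027, 0.098]
orientation: [-0.0, 0.195, 0.981, 0.0]
wrist_force: [-0.5, -0.5, -0.1]
finger_gap: 0.0639
grip_force: 0.0
t 3.225 tcp [0.6134 0.2027 0.098 ] yawY 67.5 F [-0.5 -0.5 -0.1] gap 0.0639 grip 0.0
turn units 0.0 then shift units [-0.059 -0.036  0.074]
```

View pics/grasp.png

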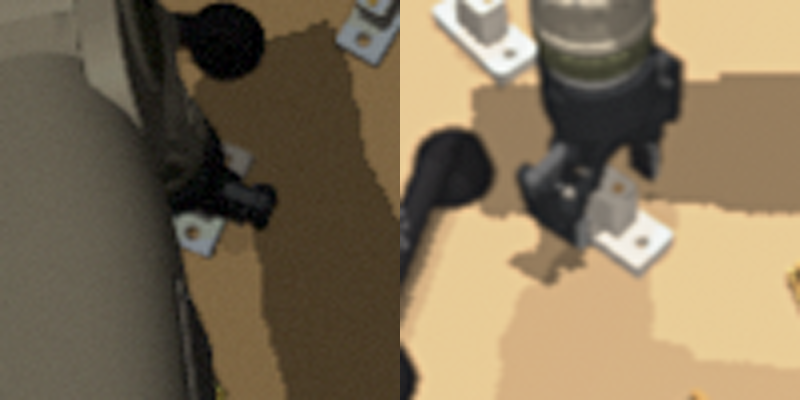

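The fingers straddle the block: the side crop shows the block at (610,205) between them. I close and lift.

```bash
python3 -m handwheel '{"deltas":[[0.5,-0.06,-0.03,0.07,0],[-1,0,0,0,0],[-1,0,0,0,0],[-1,0,0,0,0],[-1,0,0,0,0],[-1,0,0,0,0],[-1,0,0,0,0],[-1,0,0,-0.2,0],[-1,0,0,-0.5,0],[-1,0,0,-0.8,0],[-1,0,0,-0.9,0],[-1,0,0,-0.8,0],[-1,0,0,0,0]]}' 50
python3 - <<'E'
from h import *
go(.623,-.0904,.225,97.5)
E
```

```text
clock: 4.95
tcp_pos: [0.6165, 0.2009, 0.2262]
orientation: [0.002, 0.195, 0.981, 0.001]
wrist_force: [0.2, 0.6, -2.1]
finger_gap: 0.023
grip_force: 49.3
t 4.95 tcp [0.6165 0.2009 0.2262] yawY 67.5 F [ 0.2  0.6 -2.1] gap 0.023 grip 49.33582305908203
turn units -3.0 then shift units [ 7.900e-01 -7.242e+00  3.000e-03]
```

```bash
python3 -m handwheel '{"deltas":[[-1,0,0,0,-0.75],[-1,0,0,0,-0.75],[-1,0,0,0,-0.75],[-1,0,0,0,-0.75],[-1,0.06,-0.5,0,0],[-1,0.06,-0.6,0,0],[-1,0.06,-0.6,0,0],[-1,0.06,-0.6,0,0],[-1,0.06,-0.6,0,0],[-1,0.06,-0.6,0,0],[-1,0.06,-0.6,0,0],[-1,0.06,-0.6,0,0],[-1,0.06,-0.6,0,0],[-1,0.06,-0.6,0,0],[-1,0.07,-0.6,0,0],[-1,0.07,-0.6,0,0],[-1,0.06,-0.14,0,0],[-1,0,0,0,0],[-1,0,0,0,0]]}'
python3 - <<'E'
from h import *
go(.623,-.0904,.18,97.5)
c=cam('top');s=cam('side')
for n,c in(('top',c),('side',s)): np.savez(n+'1.npz',**{k:c[k] for k in('frame','depth','f','cx','cy','o','R')})
c=dict(np.load('top1.npz'))
a=cv2.resize(cv2.cvtColor(c['frame'][135:235,260:360],cv2.COLOR_RGB2BGR),(400,400),interpolation=cv2.INTER_CUBIC)
b=cv2.resize(cv2.cvtColor(s['frame'][115:215,220:320],cv2.COLOR_RGB2BGR),(400,400),interpolation=cv2.INTER_CUBIC)
cv2.imwrite('pics/above.png',np.hstack([a,b]))
E
```

```text
clock: 7.32
tcp_pos: [0.621, -0.0902, 0.2229]
orientation: [-0.0, -0.065, 0.998, 0.0]
wrist_force: [1.2, 0.8, -1.9]
finger_gap: 0.0233
grip_force: 49.2
t 7.325 tcp [ 0.621  -0.0902  0.2229] yawY 97.5 F [ 1.2  0.8 -1.9] gap 0.0233 grip 49.209850430488586
turn units -0.0 then shift units [-0.05  -0.013  1.071]
```

View pics/above.png

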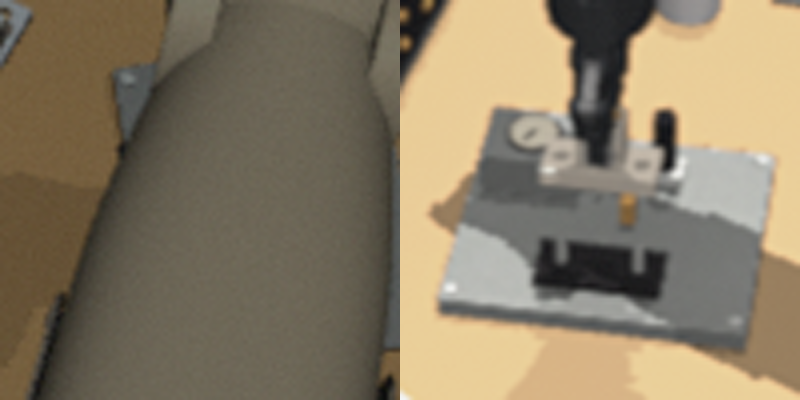

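The side crop shows the carrier held level, with holes at about (561,157) and (645,163) above pegs whose tips are at (562,240) and (640,246). I enlarge it to measure the alignment.

```bash
python3 - <<'E'
from h import *
s=dict(np.load('side1.npz'))
im=cv2.cvtColor(s['frame'][145:195,245:295],cv2.COLOR_RGB2BGR)
cv2.imwrite('pics/z.png',cv2.resize(cv2.convertScaleAbs(im,alpha=1.2),(600,600),interpolation=cv2.INTER_CUBIC))
E
```

```text
(no output)
```

View pics/z.png

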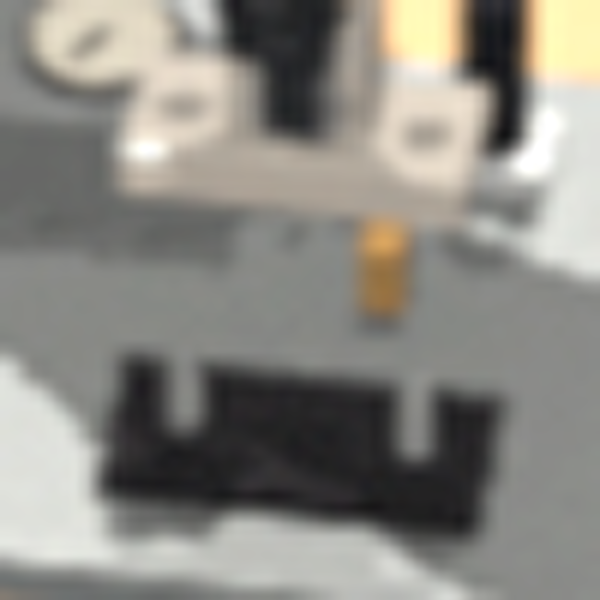

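The crop shows holes at (183,106) and (430,134), and the front of the peg bases at (186,436) and (416,460). These are 12x pixels from (245,145).

```bash
python3 - <<'E'
from h import *
s=dict(np.load('side1.npz'))
f=lambda u,v,z: onplane(s,245+u/12-.5,145+v/12-.5,z)
A=[f(183,106,.2229-.0953+.014),f(430,134,.2229-.0953+.014)]
B=[f(186,436,.03),f(416,460,.03)]
for k in range(2):
    d=ray(s,270,170);d[2]=0;d/=np.linalg.norm(d);B[k]=B[k]+.004*d
for n,P in(('holes',A),('pegs',B)): print(n,P[0][:2].round(4),P[1][:2].round(4),'mid',((P[0]+P[1])/2)[:2].round(4),'d',np.linalg.norm(P[0]-P[1]).round(4),'yaw',np.degrees(np.arctan2(*(P[0]-P[1])[1::-1])))
# flange depth points
P=cloud(s); z=P[...,2]; V=s['frame'].min(-1)
m=(V>110)&(abs(z-.1415)<.006)&(abs(P[...,0]-.62)<.07)&(abs(P[...,1]+.09)<.05)
p=P[m];print(len(p),np.median(p,0),cv2.minAreaRect(p[:,:2].astype(np.float32)*1000))
# seat pad black on plane z=.03
g=(s['frame'].max(-1)<60)&(abs(z-.03)<.006)&(abs(P[...,0]-.62)<.07)&(abs(P[...,1]+.09)<.04)
p=P[g];print('pad',len(p),cv2.minAreaRect(p[:,:2].astype(np.float32)*1000))
c=dict(np.load('top0.npz'));P=cloud(c); z=P[...,2]
g=(c['frame'].max(-1)<60)&(abs(z-.03)<.006)&(abs(P[...,0]-.62)<.07)&(abs(P[...,1]+.09)<.04)
p=P[g];print('pad top',len(p),cv2.minAreaRect(p[:,:2].astype(np.float32)*1000))
E
```

```text
holes [ 0.6514 -0.0834] [ 0.5911 -0.0907] mid [ 0.6213 -0.087 ] d 0.0607 yaw 6.887154649702874
pegs [ 0.6535 -0.0826] [ 0.5945 -0.0909] mid [ 0.624  -0.0867] d 0.0596 yaw 8.027462336777495
199 [ 0.61381199 -0.08028521  0.13992301] ((621.1593627929688, -87.47196197509766), (84.89110565185547, 42.419952392578125), 6.851712226867676)
pad 282 ((624.0628051757812, -86.93138122558594), (97.06427764892578, 47.31049346923828), 6.999099254608154)
pad top 475 ((623.27197265625, -89.87916564941406), (99.82889556884766, 43.97501754760742), 7.700601100921631)
```

```bash
python3 -m handwheel '{"deltas":[[-1,-0.06,0,0.2,0],[-1,0,0,0.5,0],[-1,0,0,0.5,0],[-1,0,0,0.3,0],[-1,0,0,0.1,0],[-1,0,0,0,0],[-1,0,0,0,0]]}'
python3 - <<'E'
from h import *
go(.6235,-.0900,.15,97.5)
s=cam('side')
np.savez('side2.npz',**{k:s[k] for k in('frame','depth','f','cx','cy','o','R')})
im=cv2.cvtColor(s['frame'][155:205,245:295],cv2.COLOR_RGB2BGR)
cv2.imwrite('pics/z2.png',cv2.resize(cv2.convertScaleAbs(im,alpha=1.2),(600,600),interpolation=cv2.INTER_CUBIC))
E
```

```text
clock: 8.3
tcp_pos: [0.6242, -0.0906, 0.16]
orientation: [0.001, -0.065, 0.998, -0.0]
wrist_force: [0.6, 0.1, -0.6]
finger_gap: 0.0233
grip_force: 49.2
t 8.3 tcp [ 0.6242 -0.0906  0.16  ] yawY 97.49 F [ 0.6  0.1 -0.6] gap 0.0233 grip 49.21008825302124
turn units -0.001 then shift units [0.014 0.018 0.249]
```

View pics/z2.png

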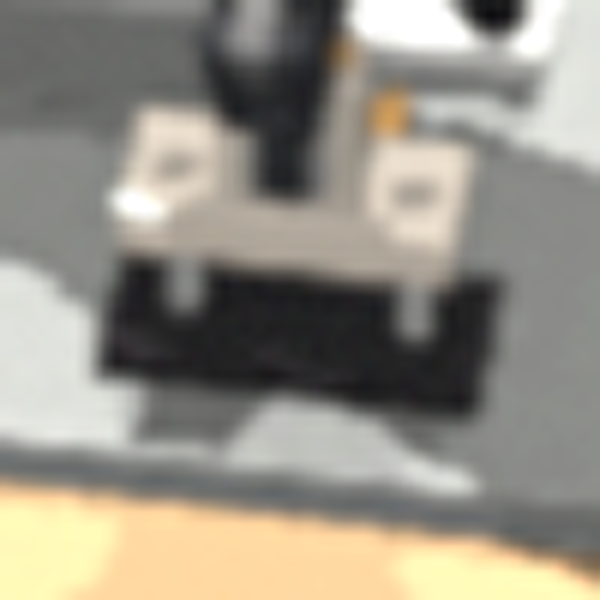

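The crop now shows holes at (178,165) and (415,193), and peg base fronts at (185,315) and (416,340).

```bash
python3 - <<'E'
from h import *
s=dict(np.load('side2.npz'))
f=lambda u,v,z: onplane(s,245+u/12-.5,155+v/12-.5,z)
zt=.160-.0953+.014
A=[f(178,165,zt),f(415,193,zt)]; B=[f(185,315,.03),f(416,340,.03)]
d=ray(s,270,170);d[2]=0;d/=np.linalg.norm(d);B=[b+.004*d for b in B]
print(((A[0]+A[1])/2)[:2],((B[0]+B[1])/2)[:2], [np.linalg.norm(P[0]-P[1]) for P in(A,B)])
P=cloud(s); z=P[...,2]; V=s['frame'].min(-1)
m=(V>110)&(abs(z-zt)<.006)&(abs(P[...,0]-.62)<.07)&(abs(P[...,1]+.09)<.05)
p=P[m];print(len(p),cv2.minAreaRect(p[:,:2].astype(np.float32)*1000))
E
```

```text
[ 0.62485929 -0.08772009] [ 0.62421593 -0.08685549] [np.float64(0.06026743468914706), np.float64(0.05989767481776933)]
184 ((623.8175659179688, -87.2029800415039), (84.50221252441406, 43.44457244873047), 4.749692440032959)
```

```bash
python3 -m handwheel '{"deltas":[[-1,0.01,0.018,0.05,0],[-1,0,0,0.08,0],[-1,0,0,0.08,0],[-1,0,0,0.06,0],[-1,0,0,0.06,0],[-1,0,0,0.06,0],[-1,0,0,0,0],[-1,0,0,0,0]]}' 30
python3 -c "
from h import *
go(.6236,-.0900,.1253,97.5)"
```

```text
clock: 9.35
tcp_pos: [0.6232, -0.0899, 0.1435]
orientation: [0.0, -0.065, 0.998, 0.0]
wrist_force: [-0.1, -0.2, -2.1]
finger_gap: 0.0236
grip_force: 49.2
t 9.35 tcp [ 0.6232 -0.0899  0.1435] yawY 97.49 F [-0.1 -0.2 -2.1] gap 0.0236 grip 49.2097270488739
turn units -0.001 then shift units [-0.01  -0.005  0.456]
```

```bash
python3 -m handwheel '{"deltas":[[-1,0,0,0.05,0],[-1,0,0,0.05,0],[-1,0,0,0.05,0],[-1,0,0,0.05,0],[-1,0,0,0,0],[-1,0,0,0,0]]}' 30
python3 -c "
from h import *
go(.6236,-.0900,.1253,97.5)"
```

```text
clock: 10.1
tcp_pos: [0.6232, -0.0899, 0.1355]
orientation: [0.0, -0.065, 0.998, 0.0]
wrist_force: [0.7, -0.3, -2.0]
finger_gap: 0.0233
grip_force: 49.2
t 10.1 tcp [ 0.6232 -0.0899  0.1355] yawY 97.49 F [ 0.7 -0.3 -2. ] gap 0.0233 grip 49.21005427837372
turn units -0.001 then shift units [-0.01  -0.005  0.255]
```

```bash
python3 -m handwheel '{"deltas":[[-1,0,0,0.05,0],[-1,0,0,0.05,0],[-1,0,0,0.05,0],[-1,0,0,0.05,0],[-1,0,0,0.02,0],[-1,0,0,0,0],[-1,0,0,0,0]]}' 30
python3 -c "
from h import *
go(.6236,-.0900,.1253,97.5)"
```

```text
clock: 10.98
tcp_pos: [0.6232, -0.0898, 0.1268]
orientation: [0.0, -0.065, 0.998, 0.0]
wrist_force: [-0.3, -0.0, -2.3]
finger_gap: 0.0234
grip_force: 49.2
t 10.975 tcp [ 0.6232 -0.0898  0.1268] yawY 97.49 F [-0.3 -0.  -2.3] gap 0.0234 grip 49.209110140800476
turn units -0.001 then shift units [-0.009 -0.005  0.037]
```

```bash
python3 -m handwheel '{"deltas":[[-1,0,0,0.015,0],[-1,0,0,0.015,0],[-1,0,0,0.015,0],[-1,0,0,0,0],[-1,0,0,0,0]]}'
python3 -c "
from h import *
go(.6236,-.0900,.1253,97.5)"
```

```text
clock: 11.6
tcp_pos: [0.6232, -0.0898, 0.1253]
orientation: [0.0, -0.065, 0.998, 0.0]
wrist_force: [-2.6, 0.4, 3.8]
finger_gap: 0.0235
grip_force: 49.9
t 11.6 tcp [ 0.6232 -0.0898  0.1253] yawY 97.49 F [-2.6  0.4  3.8] gap 0.0235 grip 49.94128346443176
turn units -0.001 then shift units [-0.01  -0.006  0.   ]
```

Contact came exactly at the expected height. I release and rise.

```bash
python3 -m handwheel '{"deltas":[[0,0,0,0,0],[0.1,0,0,0,0],[0.1,0,0,0,0],[0.1,0,0,0,0],[0.1,0,0,-0.2,0],[0.1,0,0,-0.6,0],[0.1,0,0,-0.8,0],[0.1,0,0,-0.8,0],[0.1,0,0,-0.4,0],[0.1,0,0,0,0]]}'
python3 - <<'E'
from h import *
# post grip: post axis from jig pose and plate centre
t=np.radians(7.5);Rz=np.array([[np.cos(t),-np.sin(t)],[np.sin(t),np.cos(t)]])
seat=np.array([.6234,-.0899]); post=seat+Rz@[-.035,-.105]; print('post',post)
go(post[0],post[1],.20,7.5)
s=cam('side');P=cloud(s); z=P[...,2]; V=s['frame'].min(-1)
for lo,hi in((.036,.052),(.080,.095)):
    m=(V>110)&(z>lo)&(z<hi)&(abs(P[...,0]-.62)<.07)&(abs(P[...,1]+.09)<.05)
    p=P[m];print(len(p),np.median(p,0),cv2.minAreaRect(p[:,:2].astype(np.float32)*1000))
a=cv2.cvtColor(s['frame'][135:205,240:310],cv2.COLOR_RGB2BGR)
cv2.imwrite('pics/rel.png',cv2.resize(a,(600,600),interpolation=cv2.INTER_CUBIC))
E
```

```text
clock: 12.85
tcp_pos: [0.6238, -0.09, 0.2382]
orientation: [0.001, -0.065, 0.998, -0.0]
wrist_force: [0.5, -0.4, 0.4]
finger_gap: 0.047
grip_force: 0.0
post [ 0.60240468 -0.19857013]
t 12.85 tcp [ 0.6238 -0.09    0.2382] yawY 97.49 F [ 0.5 -0.4  0.4] gap 0.047 grip 0.0
turn units 8.999 then shift units [-2.619 -0.883  0.964]
208 [ 0.61786138 -0.07921953  0.04290178] ((623.57763671875, -87.68473052978516), (84.25440216064453, 43.79420852661133), 5.401872158050537)
70 [ 0.62321499 -0.08339481  0.08631994] ((623.8096923828125, -88.22640991210938), (32.889549255371094, 31.4874267578125), 15.779987335205078)
```

View pics/rel.png

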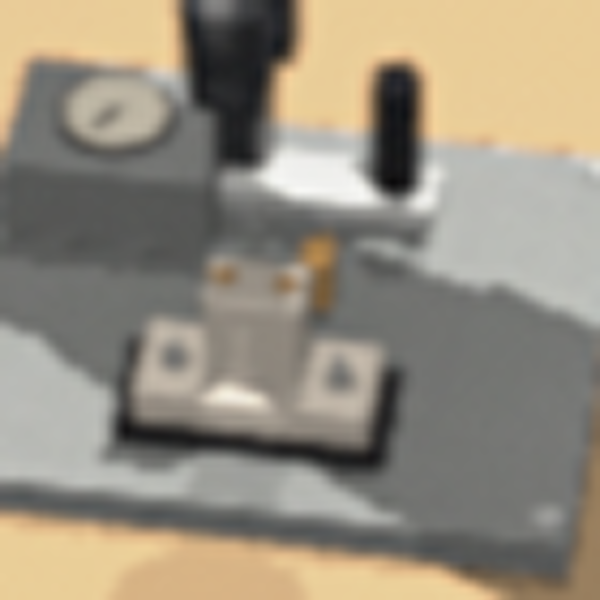

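The carrier lies flat on the pad, with the pegs showing in both holes at (175,357) and (340,375). The post is at (395,130). Now I turn and move over the post.

```bash
python3 -m handwheel '{"deltas":[[0.5,0,0,0,1],[0.5,0,0,0,1],[0.5,0,0,0,1],[0.5,0,0,0,1],[0.5,0,0,0,1],[0.5,0,0,0,1],[0.5,0,0,0,1],[0.5,0,0,0,1],[0.5,0,0,0,1],[0.5,-0.5,-0.2,0,0],[0.5,-0.6,-0.2,0,0],[0.5,-0.6,-0.2,0,0],[0.5,-0.6,-0.2,0,0],[0.5,-0.32,-0.08,0,0],[0.5,0,0,0,0]]}' 60
python3 - <<'E'
from h import *
go(.6018,-.1985,.127,7.5)
E
```

```text
clock: 14.78
tcp_pos: [0.6014, -0.1996, 0.2362]
orientation: [-0.0, 0.66, 0.752, -0.0]
wrist_force: [0.2, 0.5, 0.9]
finger_gap: 0.0642
grip_force: 0.0
t 14.775 tcp [ 0.6014 -0.1996  0.2362] yawY 7.44 F [0.2 0.5 0.9] gap 0.0642 grip 0.0
turn units -0.006 then shift units [0.024 0.016 2.73 ]
```

```bash
python3 -m handwheel '{"deltas":[[0.5,0.02,0.015,0.4,0],[0.5,0,0,0.6,0],[0.5,0,0,0.6,0],[0.5,0,0,0.5,0],[0.5,0,0,0.4,0],[0.5,0,0,0.2,0],[0.5,0,0,0.03,0],[0.5,0,0,0,0],[-1,0,0,0,0],[-1,0,0,0,0],[-1,0,0,0,0],[-1,0,0,0,0],[-1,0,0,0,0],[-1,0,0,0,0]]}' 60
python3 - <<'E'
from h import *
go(.6018,-.1985,.127,7.5)
c=cam('top');s=cam('side')
np.savez('side3.npz',**{k:s[k] for k in('frame','depth','f','cx','cy','o','R')})
a=cv2.resize(cv2.cvtColor(c['frame'][145:225,290:370],cv2.COLOR_RGB2BGR),(400,400),interpolation=cv2.INTER_CUBIC)
b=cv2.resize(cv2.cvtColor(s['frame'][135:185,250:300],cv2.COLOR_RGB2BGR),(400,400),interpolation=cv2.INTER_CUBIC)
cv2.imwrite('pics/post.png',cv2.convertScaleAbs(np.hstack([a,b]),alpha=1.3))
E
```

```text
clock: 16.52
tcp_pos: [0.603, -0.1976, 0.1283]
orientation: [0.001, 0.659, 0.752, 0.0]
wrist_force: [1.9, 2.0, 5.4]
finger_gap: 0.0181
grip_force: 58.7
t 16.525 tcp [ 0.603  -0.1976  0.1283] yawY 7.49 F [1.9 2.  5.4] gap 0.0181 grip 58.73863756656647
turn units -0.001 then shift units [-0.019 -0.032  0.033]
```

View pics/post.png

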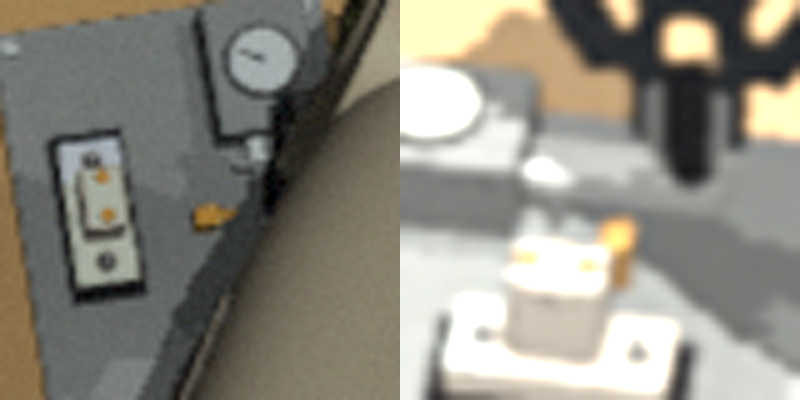

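The post is gripped with a gap of 18 mm. The brass pointer tip is at (233,213) in the top crop, and the carrier is still seated. I compute the pull from the brass mask in the tester frame.

```bash
cat > ptr.py <<'E'
from h import *
t=np.radians(7.5);Rz=np.array([[np.cos(t),-np.sin(t)],[np.sin(t),np.cos(t)]])
for n,jig in(('top0',[.6302,-.1448]),('side0',[.6309,-.1418]),('side3',[.6309,-.1418])):
    c=dict(np.load(n+'.npz')); P=cloud(c); H,S,V=cv2.cvtColor(c['frame'],cv2.COLOR_RGB2HSV).transpose(2,0,1)
    L=(P[...,:2]-jig)@Rz; z=P[...,2]
    m=(H>8)&(H<30)&(S>120)&(abs(L[...,0])<.06)&(abs(L[...,1]+.01)<.03)&(z>.022)&(z<.06)
    p=L[m]*1000; q=p[z[m]>.038]
    v,u=np.nonzero(m); w=(onplane(c,u.mean(),v.mean(),.040 if n=='top0' else .034)[:2]-jig)@Rz*1000
    print(n,len(p),'mean',p.mean(0).round(1),'x range',p.min(0).round(1),p.max(0).round(1),'top',len(q),q.mean(0).round(1),'ray',w.round(1))
E
python3 ptr.py
```

```text
top0 26 mean [-12.5  -9.1] x range [-18.2 -22.6] [-6.4 -0.1] top 23 [-12.3  -8.2] ray [-12.2  -9.4]
side0 16 mean [-12.6  -4.8] x range [-16.5 -17.5] [-9.3  1.7] top 9 [-12.5  -7.4] ray [-11.9  -9.4]
side3 14 mean [-13.7  -5.5] x range [-17.2 -14.8] [-9.6  2.3] top 10 [-13.7  -6.2] ray [-12.7 -12. ]
```

```bash
python3 -m handwheel '{"deltas":[[-1,0,-0.05,0,0],[-1,0,-0.1,0,0],[-1,0,-0.1,0,0],[-1,0,-0.1,0,0],[-1,0,-0.1,0,0],[-1,0,-0.1,0,0],[-1,0,-0.08,0,0],[-1,0,-0.04,0,0],[-1,0,0,0,0],[-1,0,0,0,0]]}' 60
python3 - <<'E'
from h import *
t=np.radians(7.5);go(.603-.027*np.cos(t),-.1976-.027*np.sin(t),.1283,7.5)
c=cam('top');s=cam('side')
for n,q in(('top4',c),('side4',s)): np.savez(n+'.npz',**{k:q[k] for k in('frame','depth','f','cx','cy','o','R')})
a=cv2.resize(cv2.cvtColor(c['frame'][165:205,315:355],cv2.COLOR_RGB2BGR),(400,400),interpolation=cv2.INTER_CUBIC)
b=cv2.resize(cv2.cvtColor(s['frame'][135:175,255:295],cv2.COLOR_RGB2BGR),(400,400),interpolation=cv2.INTER_CUBIC)
cv2.imwrite('pics/pull.png',np.hstack([cv2.convertScaleAbs(a,alpha=1.8),b]))
E
```

```text
clock: 17.88
tcp_pos: [0.5777, -0.2008, 0.1283]
orientation: [0.002, 0.659, 0.752, 0.002]
wrist_force: [7.0, 2.5, 2.7]
finger_gap: 0.0191
grip_force: 59.1
t 17.875 tcp [ 0.5777 -0.2008  0.1283] yawY 7.54 F [7.  2.5 2.7] gap 0.0191 grip 59.076263308525085
turn units 0.004 then shift units [-0.003 -0.038  0.   ]
```

View pics/pull.png

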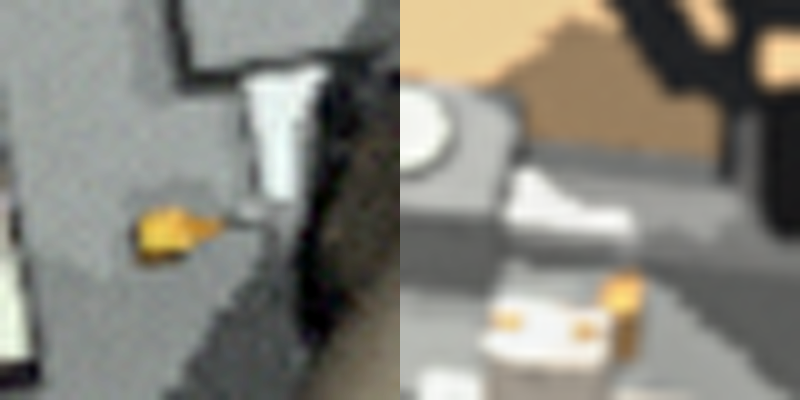

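The top crop shows the pointer tip at (222,227) and the fin as a light patch at about (248,212), so the fin is still 1–3 mm short. I check the raw pixels for a finer number.

```bash
python3 - <<'E'
from h import *
c=dict(np.load('top4.npz')); f=c['frame']
print('cols 333..343'); 
for v in range(183,191): print(v,[tuple(int(x) for x in f[v,u]) for u in range(335,343)])
t=np.radians(7.5);Rz=np.array([[np.cos(t),-np.sin(t)],[np.sin(t),np.cos(t)]])
for v in range(183,191): print(v,(((onplane(c,339,v,.04)[:2]-[.6302,-.1448])@Rz)*1000).round(1), ((onplane(c,337,v,.038)[:2]-[.6302,-.1448])@Rz*1000).round(1))
E
python3 ptr.py | head -1
```

```text
cols 333..343
183 [(75, 80, 76), (85, 88, 86), (87, 91, 89), (81, 84, 83), (76, 80, 79), (57, 58, 58), (100, 107, 106), (127, 134, 131)]
184 [(76, 78, 77), (81, 83, 84), (87, 90, 88), (76, 82, 79), (76, 79, 76), (70, 73, 71), (85, 91, 88), (112, 118, 115)]
185 [(76, 81, 78), (75, 79, 76), (80, 84, 82), (78, 82, 81), (89, 91, 91), (87, 89, 87), (81, 83, 82), (77, 80, 79)]
186 [(82, 78, 69), (82, 78, 71), (66, 67, 61), (64, 68, 66), (87, 91, 88), (91, 93, 92), (78, 81, 80), (75, 75, 75)]
187 [(99, 74, 33), (93, 74, 43), (67, 58, 46), (52, 54, 52), (53, 55, 53), (60, 64, 62), (58, 58, 58), (66, 68, 67)]
188 [(98, 75, 41), (87, 73, 54), (79, 79, 72), (78, 81, 80), (76, 80, 79), (74, 79, 78), (56, 59, 57), (50, 50, 50)]
189 [(72, 72, 71), (76, 81, 80), (78, 80, 79), (78, 81, 80), (77, 82, 78), (78, 81, 79), (54, 57, 56), (51, 51, 51)]
190 [(72, 76, 75), (76, 79, 77), (77, 80, 79), (78, 82, 82), (76, 78, 78), (71, 74, 74), (53, 54, 55), (46, 48, 47)]
183 [ -1.2 -33.1] [  0.  -27.7]
184 [ -4.2 -32.6] [ -2.9 -27.2]
185 [ -7.1 -32.1] [ -5.9 -26.7]
186 [-10.  -31.5] [ -8.8 -26.2]
187 [-12.9 -31. ] [-11.7 -25.6]
188 [-15.9 -30.5] [-14.6 -25.1]
189 [-18.8 -30. ] [-17.5 -24.6]
190 [-21.7 -29.5] [-20.5 -24.1]
top0 26 mean [-12.5  -9.1] x range [-18.2 -22.6] [-6.4 -0.1] top 23 [-12.3  -8.2] ray [-12.2  -9.4]
```

The remaining pull is 1.8–3.4 mm, so I add about 2.5 mm.

```bash
python3 -m handwheel '{"deltas":[[-1,0,-0.03,0,0],[-1,0,-0.03,0,0],[-1,0,0,0,0],[-1,0,0,0,0],[-1,0,0,0,0],[-1,0,0,0,0]]}' 60
python3 - <<'E'
from h import *
t=np.radians(7.5);go(.603-.028*np.cos(t),-.1976-.028*np.sin(t),.1283,7.5)
c=cam('top'); f=c['frame']
for v in range(184,191): print(v,[int(f[v,u].max()) for u in range(335,343)])
s=cam('side');P=cloud(s); z=P[...,2]; V=s['frame'].min(-1)
m=(V>110)&(z>.036)&(z<.052)&(abs(P[...,0]-.62)<.07)&(abs(P[...,1]+.09)<.03)
p=P[m];print(len(p),np.median(p,0),cv2.minAreaRect(p[:,:2].astype(np.float32)*1000))
E
```

```text
clock: 18.73
tcp_pos: [0.5755, -0.2011, 0.1284]
orientation: [0.002, 0.659, 0.752, 0.002]
wrist_force: [6.8, 2.4, 2.1]
finger_gap: 0.0185
grip_force: 59.1
t 18.725 tcp [ 0.5755 -0.2011  0.1284] yawY 7.54 F [6.8 2.4 2.1] gap 0.0185 grip 59.09732758998871
turn units 0.004 then shift units [-0.003 -0.007  0.001]
184 [81, 88, 93, 87, 78, 71, 90, 123]
185 [79, 85, 91, 86, 81, 80, 86, 119]
186 [84, 81, 84, 77, 85, 93, 96, 115]
187 [101, 93, 72, 67, 73, 76, 85, 76]
188 [101, 90, 63, 54, 61, 71, 54, 54]
189 [74, 79, 80, 79, 81, 81, 56, 54]
190 [80, 78, 78, 80, 80, 71, 54, 49]
218 [ 0.61860979 -0.07904493  0.04330803] ((623.2352905273438, -85.98370361328125), (84.21865844726562, 43.323646545410156), 5.436183929443359)
```

```bash
python3 -m handwheel '{"deltas":[[-1,0,-0.01,0,0],[-1,0,0,0,0],[-1,0,0,0,0],[-1,0,0,0,0],[-1,0,0,0,0]]}' 60; python3 -c "
from workcell import hand_in
print(hand_in())"
```

```text
clock: 19.45
tcp_pos: [0.5751, -0.2012, 0.1284]
orientation: [0.002, 0.659, 0.752, 0.002]
wrist_force: [7.4, 2.1, 3.2]
finger_gap: 0.0187
grip_force: 59.1
the job is handed in; nothing more can be done
None
```

I handed the job in at 19.5 s, with no verdict returned: the carrier lies flat on the pegs and released, and the gripper holds the slide about 28 mm out, with the fin within about 1–2 mm of the pointer tip by camera estimate.

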